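# Try a taper gauge in a reamed chair-leg socket

### The arm

A 6-joint arm with a two-finger parallel gripper is mounted at the origin on the work surface. World frame = base frame: x ahead of the robot, y to its left, z up, the work surface at z = 0. Lengths are in m, angles in rad, forces in N, time in s.
With the tool pointing down it reaches from about 0.35 to 0.975 m from the base axis. Payload 4.9 kg.
Tool frame: the origin (TCP) lies at the very end of the fingers, on their centre line; the grasp point (between the pads) lies behind it (manip.grip_depth is the z of the grasp point in the tool frame, in m); z points along the fingers, y is the direction in which the jaws open and shut (so a half turn about z gives the same grasp; the last joint's range is limited). The gripper opens to 85 mm and grips with 20 to 120 N. Pads are 22 mm wide; open, the fingers measure 114 mm over their backs; the gripper's body (76 mm by 85 mm) begins 54 mm behind the grasp point. The pads swing forward as they close: fully open they stand 13 mm farther back than shut.
Start: joints at [-1.41, 0.053, 1.613, -0, 1.476, -0.119], TCP at [0.173, -0.601, 0.231] pointing down, gripper open.
Joint ranges: [-3.01, 3.01], [-1.01, 2.22], [0.06, 2.58], [-1.02, 4.17], [0.09, 2.62], [-3.14, 3.14]. Speed limits (rad/s): [2.57, 2.57, 3.14, 3.14, 3.14, 3.14].

### API

Orientations are given as a unit quaternion [w, x, y, z].
In Python, from plant import state, optics, manip, silhouettes, place_of gives the robot as it stands. The module is installed in compiled form; this text tells all that it offers.
- The arm moves only by the tool jog_arm, never from a script. Its argument "increments" is a list of rows, each an object with "slide": the shift along the tool's x, y, z in mm, a list of three; "rotation": the turn, a rotation vector about the tool's x, y, z in degrees, a list of three. A call has 1 to 20 rows; each row shifts and turns the commanded pose from where the row before left it, along the tool's axes as they then stand; what a row does not reach is not made up. A row lasts 1/12 s, in which the tool goes at most 41.7 mm and 7.16 degrees, less where a joint would pass 70% of its speed; a pose out of reach is approached as far as the arm can. A call with a gripper value outside its range is refused whole. "fingers" is the opening, from 0 (shut) to 1 (fully open), set as the call begins (left out, the last holds). The fingers move at their own pace and stop on an object; the grip force is fixed at half the most. Time passes only in rows, so rows that do not move let the fingers close. It gives the time, the measured TCP pose, the force and the opening at its end, in the units of the state.
- state(): the state, without advancing time (a new reading comes with each control period).
- optics.grab_frame(name): name is "scene" or "top" or "wrist"; returns a dict with "frame" (384x512x3 uint8, blue, green, red), "camera_matrix" (3x3 intrinsics, pixels), "R" (3x3) and "t" (3): a world point X has camera coordinates R X + t. Camera axes: x right, y down, z forward; pixel columns grow to the right and rows downward; lengths in m; the calibration is good to about 2 mm. A picture is of the moment at which its call begins. There is no depth.
- manip.job_done(): hands the job in, once; it reports no verdict.
Trained networks look in the newest picture that a camera, given by its name, has taken for a name from the list of things; names that differ only in an ending like _2 or _b are one class to them, and where a whole thing is asked for, a point or a joint stands for the part that bears it (a point fixed in the world has none). Each returns a list of dicts, best first, with "score" (0 to 1); they miss things now and then, are a little off and sometimes report something else, mostly with a low value. They report only what shows in the picture. A call takes as long as a camera call. They do not tell look-alikes from the thing itself.
- silhouettes(thing, camera): "mask" (384x512 bool, what is visible of it) and "bbox" ([left, top, right, bottom] in pixels, round what is visible of it).
- place_of(thing, camera): "uv" ([column, row] in pixels: a listed point, or the origin of a listed thing).
The state is a dict: "time": time; "joint_pos": joint angles; "joint_vel": joint speeds; "joint_efforts": joint torques, N m; "tool_pos": TCP position; "tool_rot": TCP orientation; "contact_force": force on the tool from outside, world axes, zero at the start; "ft_torque": the same for the moment, N m; "gripper_width": opening from 0.0 (shut) to 1.0 (fully open).
Only numpy, scipy, OpenCV 4.12 (cv2) and the standard library are available. Lean on these libraries where they do the work, as an engineer would, in place of code of your own. Each camera call takes 0.05 s, during which the arm holds its last target.

### The job

Check the reamed leg socket with the wooden taper gauge: lift the T-handled gauge out of its rack, set it upright in the block whose socket matches its taper (the wider of the two), handle lengthwise along the block, and press it fully home with a steady push of about 10 N. Keep pressing with about that much while you rock the handle at least 25 degrees anticlockwise (seen from above) and then at least 25 degrees clockwise from lengthwise, to feel that it turns free; never push harder than 15 N or shove sideways, or the taper binds. Turn the handle back lengthwise, let go and leave the gauge standing home in the socket, without trying it in the other block or disturbing the things around.

Things in the scene. Friction and masses are not known exactly. Their poses are not given: they have to be found in the camera images.
- gauge_handle (a point): centre of the T-handle of the loose wooden taper gauge (0.11 to 0.23 kg): a bar 120 mm long (x axis), 24 mm wide (y), 24 mm high, both ends alike; z is the gauge's axis, up. Below the bar come a neck (20 mm diameter, 26 mm long), a flange (62 mm diameter, 6 mm thick) and the cone. It starts upright in its rack, hung by the flange; lift it 45 mm to clear the rack
- gauge_tip (a point): centre of the gauge's flat tip, 82 mm below the handle's centre. The cone is 16 mm in diameter here and widens over 38 mm of height to 46 mm under the flange
- handle_end (a point): middle of one end face of the T-handle bar, 60 mm from the handle's centre along its x axis
- wide_block_mouth (a point): centre of the mouth (52 mm plain recess) of the wide socket, at the top face of a fixed, unyielding wooden block 160 mm long (x axis), 90 mm wide (y), 64 mm high, a bench dog at each end. The taper, matching the gauge, begins 0 to 5 mm down (hidden, as reamed) at 40 mm diameter: with the gauge home the handle's centre is 47 to 52 mm above this point; find it by feel
- narrow_block_mouth (a point): centre of the mouth of the other, narrow socket (27 mm in diameter), on an otherwise identical fixed block; the gauge does not go home in it. The two blocks change places
- rack_top (a point): centre of the top of the fixed gauge rack, a dark wooden block 100 x 100 mm, 60 mm high, with a plain hole 50 mm in diameter in which the gauge hangs
- mallet_head (a point): centre of the head of a loose joiner's mallet lying on the bench: head 60 x 110 (y) x 70 mm, handle 30 x 24 mm reaching 230 mm from here along its x axis
- chisel_mid (a point): middle of a loose chisel lying on the bench, 270 mm long along x, 26 mm thick
- sample_mid (a point): middle of a loose dovetail sample board lying on the bench, 90 x 70 x 14 mm
Not all that is in view belongs to the job. Leave any green look-alike of the part that bears gauge_handle alone. Leave any pink look-alike of the part that bears wide_block_mouth alone.

How it is judged:
By the outcome, as a careful person would: the job done as asked, in the order asked, and still so for the second after the job is handed in, with the robot touching nothing.
It also fails if it takes over 67 s, if anything falls off the work surface, if the arm or the gripper's body presses on something with over 40 N, if the wrist force passes 120 N, or if a joint passes its speed limit or range.

## Working session

There is one attempt and no reset: what is moved stays moved. The work goes in short steps, Python scripts to look and compute and a tool call to move; the robot and the scene stay as the last step left them, time stands still between calls to the robot, and variables do not carry over. Pictures are saved under pics/ and viewed, and the job is handed in when it is done.

Besides the shell and the picture viewer there is one more tool, called by a JSON object that holds its "name" and its "arguments". jog_arm: Moves the arm, as the interface text tells. Its arguments: {"type":"object","properties":{"increments":{"type":"array","items":{"type":"object","properties":{"slide":{"type":"array","items":{"type":"number"}},"rotation":{"type":"array","items":{"type":"number"}}}}},"fingers":{"type":"number"}},"required":["increments"]}

```bash
mkdir -p pics; cat > h.py <<'E'
import numpy as np, cv2, json
from plant import state, optics, manip, silhouettes, place_of
def ray(f,uv):
    K,R,t=np.array(f["camera_matrix"]),np.array(f["R"]),np.array(f["t"])
    d=R.T@np.linalg.inv(K)@np.array([uv[0],uv[1],1.]); return -R.T@t,d
def atz(f,uv,z):
    c,d=ray(f,uv); return c+d*(z-c[2])/d[2]
def proj(f,X):
    K,R,t=np.array(f["camera_matrix"]),np.array(f["R"]),np.array(f["t"])
    p=K@(R@np.array(X)+t); return p[:2]/p[2]
def tri(fs,uvs):
    A=np.zeros((3,3));b=np.zeros(3)
    for f,uv in zip(fs,uvs):
        c,d=ray(f,uv);d=d/np.linalg.norm(d);P=np.eye(3)-np.outer(d,d);A+=P;b+=P@c
    return np.linalg.solve(A,b)
E
python3 - <<'E'
from h import *
print(manip.grip_depth, state())
for n in ["scene","top","wrist"]:
    f=optics.grab_frame(n); cv2.imwrite(f"pics/{n}0.png",f["frame"])
    print(n,-np.array(f["R"]).T@np.array(f["t"]))
    for th in ["gauge_handle","handle_end","wide_block_mouth","narrow_block_mouth","rack_top","mallet_head","chisel_mid","sample_mid"]:
        print(th,[(np.round(r["uv"],1).tolist(),round(r["score"],2)) for r in place_of(th,n)][:4])
E
```

```text
-0.0187 {'time': 0.0, 'joint_pos': array([-1.40997820e+00,  5.33521384e-02,  1.61432586e+00,  2.02805219e-05,
        1.47600028e+00, -1.19052107e-01]), 'joint_vel': array([ 0.00065694,  0.00068305, -0.00117249, -0.00027396, -0.00020587,
       -0.00089919]), 'joint_efforts': array([-2.69561591e-03, -3.93687415e+01, -3.70181608e+01, -1.99059573e-04,
        7.17474803e-03,  7.45482652e-06]), 'tool_pos': array([ 0.17251631, -0.60005697,  0.23004692]), 'tool_rot': array([-1.04279161e-03,  9.90224645e-01,  1.39477827e-01, -1.16838632e-05]), 'contact_force': array([ 0.30837471,  1.20857401, -0.1871894 ]), 'ft_torque': array([0.04625441, 0.03813259, 0.00276016]), 'gripper_width': 1.0013956549279217}
scene [1.28475637 0.34431106 0.64746996]
gauge_handle [([242.9, 168.5], 0.79), ([290.8, 177.4], 0.56)]
handle_end [([264.2, 162.6], 0.75), ([285.6, 193.7], 0.7)]
wide_block_mouth [([329.7, 225.3], 0.84), ([411.9, 184.8], 0.67)]
narrow_block_mouth [([177.2, 199.7], 0.64)]
rack_top [([289.2, 192.8], 0.79)]
mallet_head [([219.0, 267.3], 0.81)]
chisel_mid [([142.4, 181.6], 0.74)]
sample_mid [([428.3, 257.2], 0.78), ([282.5, 192.9], 0.51)]
top [0.44516688 0.01424588 0.99850178]
gauge_handle [([300.0, 249.4], 0.88), ([240.9, 234.1], 0.66), ([102.9, 218.7], 0.29)]
handle_end [([281.6, 263.2], 0.85), ([234.3, 208.4], 0.61)]
wide_block_mouth [([122.5, 302.4], 0.83), ([185.7, 199.5], 0.74)]
narrow_block_mouth [([337.5, 178.7], 0.91)]
rack_top [([241.0, 234.8], 0.8)]
mallet_head [([258.1, 130.1], 0.82)]
chisel_mid [([400.6, 211.0], 0.94)]
sample_mid [([258.7, 128.2], 0.65), ([106.3, 218.5], 0.58)]
wrist [ 0.24843314 -0.57946525  0.37230309]
gauge_handle []
handle_end []
wide_block_mouth []
narrow_block_mouth []
rack_top []
mallet_head []
chisel_mid []
sample_mid []
```

View pics/scene0.png

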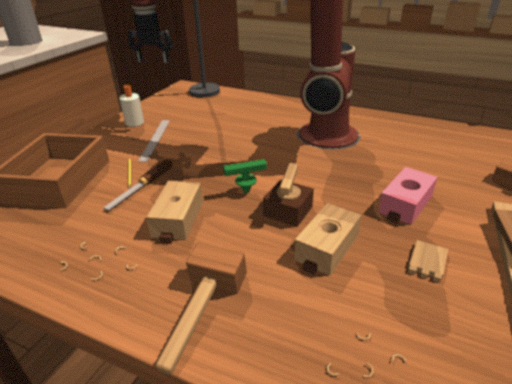

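View pics/top0.png

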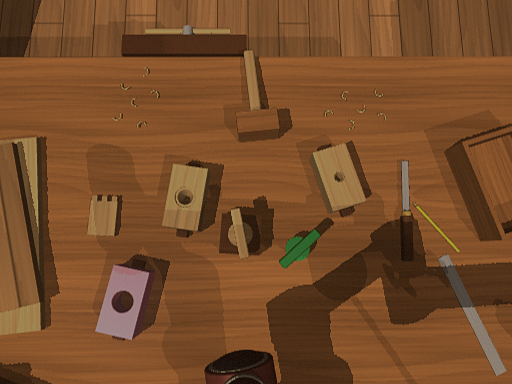

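Candidates in the top view are these. Gauges: wood at (241,234) in the dark rack, and a green look-alike at (300,249), which I'll leave alone. Blocks: a wooden one with a wide, recessed mouth at (186,199), a wooden one with a narrow mouth at (338,178), and a pink look-alike at (123,302). The wood gauge and the block at (186,199) fit the description. I'll confirm both in one enlarged crop and measure them.

```bash
python3 - <<'E'
from h import *
ft=optics.grab_frame("top"); fs=optics.grab_frame("scene")
a=cv2.resize(ft["frame"][145:275,150:280],None,fx=4.4,fy=4.4,interpolation=cv2.INTER_CUBIC)
cv2.imwrite("pics/crop_top.png",a)
b=cv2.resize(fs["frame"][150:280,240:370],None,fx=4.4,fy=4.4,interpolation=cv2.INTER_CUBIC)
cv2.imwrite("pics/crop_scene.png",b)
print("gauge tri",tri([ft,fs],[(240.9,234.1),(290.8,177.4)]),"topz",atz(ft,(240.9,234.1),.104),atz(fs,(290.8,177.4),.104))
print("end",atz(ft,(234.3,208.4),.104))
print("rack",tri([ft,fs],[(241,234.8),(289.2,192.8)]),atz(ft,(241,234.8),.06))
print("mouth",tri([ft,fs],[(185.7,199.5),(329.7,225.3)]),atz(ft,(185.7,199.5),.064),atz(fs,(329.7,225.3),.064))
print("narrow",atz(ft,(337.5,178.7),.064), "green", atz(ft,(300,249.4),.08),"mallet",atz(ft,(258,130),.035))
for th in ["gauge_handle","wide_block_mouth"]:
  for n,f in(("top",ft),("scene",fs)):
    for r in silhouettes(th,n)[:3]:
        m=r["mask"].astype(np.uint8); c=max(cv2.findContours(m,0,2)[0],key=cv2.contourArea)
        print(th,n,round(r["score"],2),r["bbox"],cv2.minAreaRect(c))
E
```

```text
gauge tri [0.48393546 0.03715764 0.10432473] topz [0.48517607 0.03395546 0.104     ] [0.48220573 0.04017603 0.104     ]
end [0.54692264 0.04956566 0.104     ]
rack [0.4849846  0.03616592 0.0569156 ] [0.48540005 0.0346829  0.06      ]
mouth [0.57551332 0.17445594 0.06018536] [0.57508699 0.17347793 0.064     ] [0.5799639  0.17586708 0.064     ]
narrow [ 0.62563013 -0.21291518  0.064     ] green [ 0.44770614 -0.10941679  0.08      ] mallet [ 0.76584033 -0.01165298  0.035     ]
gauge_handle top 0.82 [278.2, 231.5, 324.8, 268.4] ((297.8655700683594, 247.93760681152344), (25.195234298706055, 49.84547805786133), 33.023868560791016)
gauge_handle top 0.74 [228.7, 208.1, 253.2, 261.5] ((240.0, 233.0), (48.0, 22.0), 90.0)
gauge_handle scene 0.89 [278.3, 160.6, 300.4, 201.5] ((292.8793029785156, 181.9482879638672), (23.63515853881836, 37.29103088378906), 23.198591232299805)
gauge_handle scene 0.6 [225.2, 158.6, 267.2, 189.7] ((245.77464294433594, 167.69308471679688), (34.712554931640625, 37.26206588745117), 41.82017135620117)
wide_block_mouth top 0.95 [163.1, 165.2, 209.0, 237.2] ((186.68112182617188, 200.03395080566406), (41.157772064208984, 75.1282958984375), 10.619654655456543)
wide_block_mouth top 0.7 [96.8, 258.7, 153.5, 342.4] ((125.81538391113281, 299.1769104003906), (43.76518630981445, 82.5311508178711), 15.255120277404785)
wide_block_mouth scene 0.72 [382.3, 170.3, 436.4, 227.0] ((407.12286376953125, 193.92340087890625), (41.610496520996094, 63.060874938964844), 36.25383758544922)
wide_block_mouth scene 0.59 [297.6, 201.0, 358.7, 274.5] ((326.03375244140625, 238.06427001953125), (48.62714767456055, 76.4140853881836), 35.753883361816406)
```

View pics/crop_top.png

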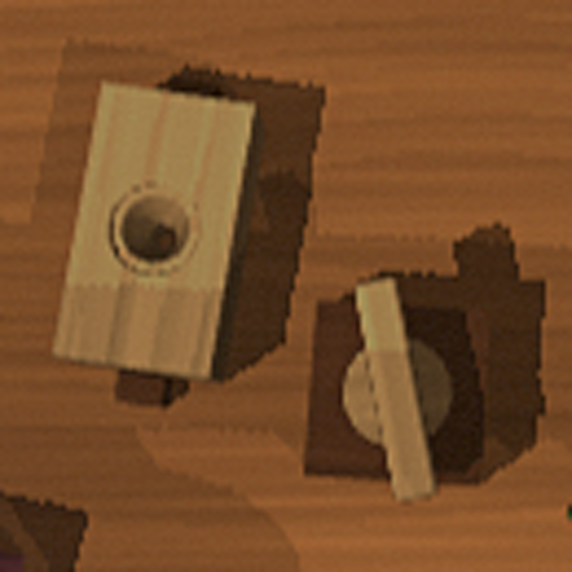

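View pics/crop_scene.png

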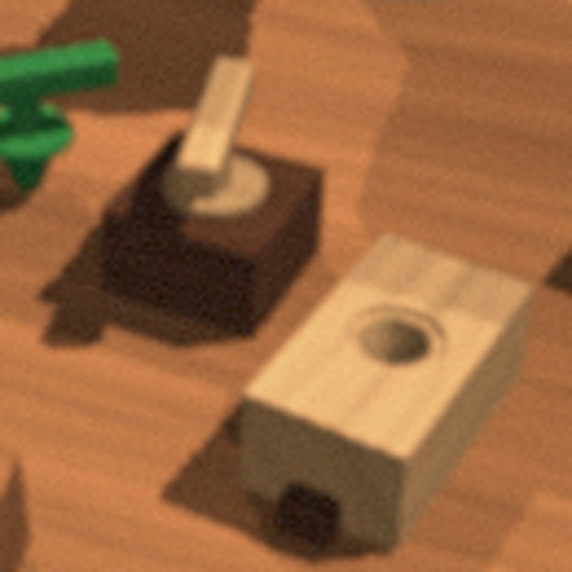

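The crops confirm both: a wooden T-gauge hangs in the dark rack with its handle centre near (396,390) in the crop, and the wide stepped mouth is near (152,229). Next I'll get the angles from the corners.

```bash
python3 - <<'E'
from h import *
ft=optics.grab_frame("top")
g=lambda u,v:(149.6+u/4.4,144.6+v/4.4)
H=[atz(ft,g(*p),.116) for p in [(355,290),(392,280),(437,488),(398,502)]]
B=[atz(ft,g(*p),.064) for p in [(103,81),(255,102),(212,380),(53,355)]]
for C in (H,B):
    C=np.array(C); m=C.mean(0); d=(C[0]+C[1]-C[2]-C[3])/2; w=(C[1]+C[2]-C[0]-C[3])/2
    print(m,np.linalg.norm(d),np.linalg.norm(w),np.degrees(np.arctan2(d[1],d[0])),np.degrees(np.arctan2(w[1],w[0])))
print(atz(ft,g(152,229),.064))
fw=optics.grab_frame("wrist")
s=state();from scipy.spatial.transform import Rotation as Ro
q=s["tool_rot"];T=Ro.from_quat([q[1],q[2],q[3],q[0]]).as_matrix()
print(T, "cam in tool",T.T@(-np.array(fw["R"]).T@fw["t"]-s["tool_pos"]), np.array(fw["R"])@T)
print(fw["camera_matrix"],state()["time"])
E
```

```text
[0.4872305  0.03710842 0.116     ] 0.11435572709653659 0.021245273043295477 11.642462929671686 -73.11918149848836
[0.58314123 0.17522727 0.064     ] 0.1614844058572887 0.09022151216347517 -8.420885802720935 -98.94407685109985
[0.58238919 0.17751976 0.064     ]
[[ 9.61106460e-01  2.76178154e-01 -2.59203604e-05]
 [ 2.76178154e-01 -9.61106460e-01 -9.93958931e-07]
 [-2.51867356e-05 -6.20333694e-06 -1.00000000e+00]] cam in tool [ 0.07874289  0.00055915 -0.14097199] [[ 8.80906164e-04  9.99999542e-01  3.75136981e-04]
 [-9.52375880e-01  9.53342876e-04 -3.04925032e-01]
 [-3.04925250e-01 -8.86610721e-05  9.52376283e-01]]
[[266.82631003   0.         253.21114079]
 [  0.         266.82631003 190.84596897]
 [  0.           0.           1.        ]] 1.75
```

{"name": "jog_arm", "arguments": {"increments": [{"slide": [12,-13,0]},{"slide": [24,-26,1]},{"slide": [24,-26,1]},{"slide": [24,-26,1]},{"slide": [24,-26,1]},{"slide": [24,-26,1]},{"slide": [24,-26,1]},{"slide": [24,-26,1]},{"slide": [24,-26,1]},{"slide": [24,-26,1]},{"slide": [24,-26,1]},{"slide": [24,-26,1]},{"slide": [24,-26,1]},{"slide": [24,-26,1]},{"slide": [24,-26,1]},{"slide": [24,-26,1]},{"slide": [24,-26,1]},{"slide": [24,-26,1]},{"slide": [24,-26,1]},{"slide": [24,-26,1]}]}}

```text
invalid input
```

{"name": "jog_arm", "arguments": {"increments": [{"slide": [8,-18,0],"rotation": [0,0,1.5]},{"slide": [0,-8,0],"rotation": [0,0,1.5]},{"slide": [0,0,0]},{"slide": [0,0,0]}]}}

```text
invalid input
```

```bash
cat >> h.py <<'E'
from scipy.spatial.transform import Rotation as Ro
def tool():
    s=state();q=s["tool_rot"];return s,np.array(s["tool_pos"]),Ro.from_quat([q[1],q[2],q[3],q[0]]).as_matrix()
E
python3 - <<'E'
from h import *
f=optics.grab_frame("wrist"); s,p,T=tool()
print(s["time"],p,np.degrees(np.arctan2(T[1,0],T[0,0])),T[:,2],s["contact_force"],s["ft_torque"],s["joint_pos"])
cv2.imwrite("pics/w1.png",f["frame"])
for th,z in [("gauge_handle",.104),("handle_end",.104),("rack_top",.06),("wide_block_mouth",.064)]:
    print(th,[(np.round(r["uv"],1).tolist(),round(r["score"],2),atz(f,r["uv"],z)) for r in place_of(th,"wrist")])
E
```

```text
1.8 [ 0.17258466 -0.60068287  0.23129854] 16.030465349154863 [-1.53442648e-05  2.15395475e-05 -1.00000000e+00] [-0.105038   0.2466672  0.8003237] [0.05832862 0.00141186 0.01244599] [-1.41001662e+00  5.27216936e-02  1.61288591e+00 -1.17508946e-05
  1.47600877e+00 -1.19003582e-01]
gauge_handle []
handle_end []
rack_top []
wide_block_mouth []
```

View pics/w1.png

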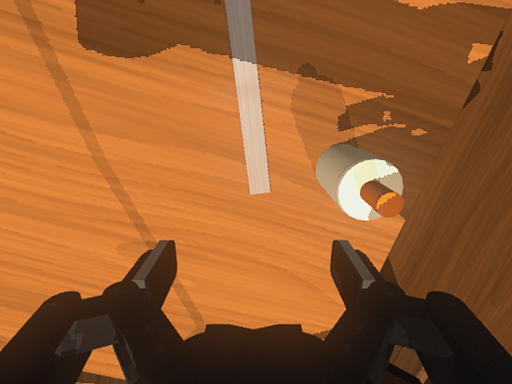

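The call was refused, and each row probably needs both fields. I'll try again with both.

{"name": "jog_arm", "arguments": {"increments": [{"slide": [12,-13,0],"rotation": [0,0,0]},{"slide": [24,-26,1],"rotation": [0,0,0]},{"slide": [24,-26,1],"rotation": [0,0,0]},{"slide": [24,-26,1],"rotation": [0,0,0]},{"slide": [24,-26,1],"rotation": [0,0,0]},{"slide": [24,-26,1],"rotation": [0,0,0]},{"slide": [24,-26,1],"rotation": [0,0,0]},{"slide": [24,-26,1],"rotation": [0,0,0]},{"slide": [24,-26,1],"rotation": [0,0,0]},{"slide": [24,-26,1],"rotation": [0,0,0]},{"slide": [24,-26,1],"rotation": [0,0,0]},{"slide": [24,-26,1],"rotation": [0,0,0]},{"slide": [24,-26,1],"rotation": [0,0,0]},{"slide": [24,-26,1],"rotation": [0,0,0]},{"slide": [24,-26,1],"rotation": [0,0,0]},{"slide": [24,-26,1],"rotation": [0,0,0]},{"slide": [24,-26,1],"rotation": [0,0,0]},{"slide": [24,-26,1],"rotation": [0,0,0]},{"slide": [24,-26,1],"rotation": [0,0,0]},{"slide": [24,-26,1],"rotation": [0,0,0]}]}}

```text
time: 3.67
tool_pos: [0.4829, 0.0177, 0.2126]
tool_rot: [0.0, 0.99, 0.14, 0.0]
contact_force: [0.5, -0.5, 0.1]
gripper_width: 1.0
```

{"name": "jog_arm", "arguments": {"increments": [{"slide": [8,-18,0],"rotation": [0,0,1.5]},{"slide": [0,-8,0],"rotation": [0,0,1.5]},{"slide": [0,0,0],"rotation": [0,0,0]},{"slide": [0,0,0],"rotation": [0,0,0]}]}}

```text
time: 4.0
tool_pos: [0.4831, 0.0433, 0.2123]
tool_rot: [0.0, 0.993, 0.114, 0.0]
contact_force: [-0.1, -0.4, -0.3]
gripper_width: 1.001
```

```bash
cat > w.py <<'E'
import sys
from h import *
f=optics.grab_frame("wrist"); s,p,T=tool()
print(s["time"],p,np.degrees(np.arctan2(T[1,0],T[0,0])),T[:,2],s["contact_force"],s["ft_torque"],s["joint_pos"])
cv2.imwrite(f"pics/{sys.argv[1]}.png",f["frame"])
for th,z in [("gauge_handle",.104),("handle_end",.104),("rack_top",.06),("wide_block_mouth",.064)]:
    print(th,[(np.round(r["uv"],1).tolist(),round(r["score"],2),atz(f,r["uv"],z)) for r in place_of(th,"wrist")])
E
python3 w.py w2
```

```text
4.05 [0.48306573 0.04279013 0.21233733] 13.067858125821427 [ 1.52357984e-04 -3.46920661e-04 -9.99999928e-01] [-0.67617471 -0.58487321 -0.46478417] [-0.03714732 -0.01400451 -0.01704127] [-6.50606594e-02 -2.80760320e-01  1.95114936e+00 -3.37961728e-04
  1.47102902e+00  1.27769216e+00]
gauge_handle [([259.0, 188.6], 0.6, array([0.48568216, 0.03753552, 0.104     ])), ([374.0, 236.7], 0.57, array([ 0.46207805, -0.09097152,  0.104     ]))]
handle_end [([263.5, 122.7], 0.86, array([0.54745285, 0.04823999, 0.104     ])), ([328.4, 258.2], 0.69, array([ 0.42695312, -0.05282865,  0.104     ]))]
rack_top []
wide_block_mouth [([6.5, 246.8], 0.85, array([0.33117919, 0.3164056 , 0.064     ]))]
```

View pics/w2.png

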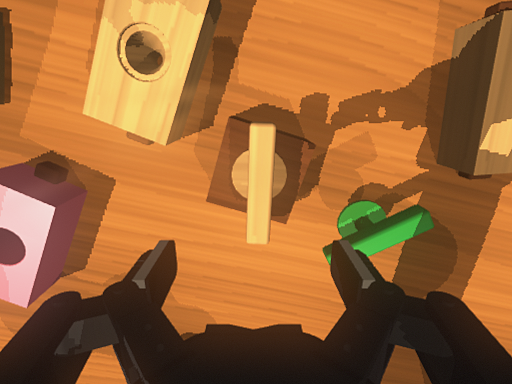

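```bash
python3 - <<'E'
from h import *
f=optics.grab_frame("wrist")
im=f["frame"]
cv2.imwrite("pics/c2.png",np.hstack([cv2.resize(im[110:250,225:300],None,fx=4,fy=4,interpolation=cv2.INTER_CUBIC),cv2.resize(im[10:150,75:175],None,fx=4,fy=4,interpolation=cv2.INTER_CUBIC)]))
E
```

```text
(no output)
```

View pics/c2.png

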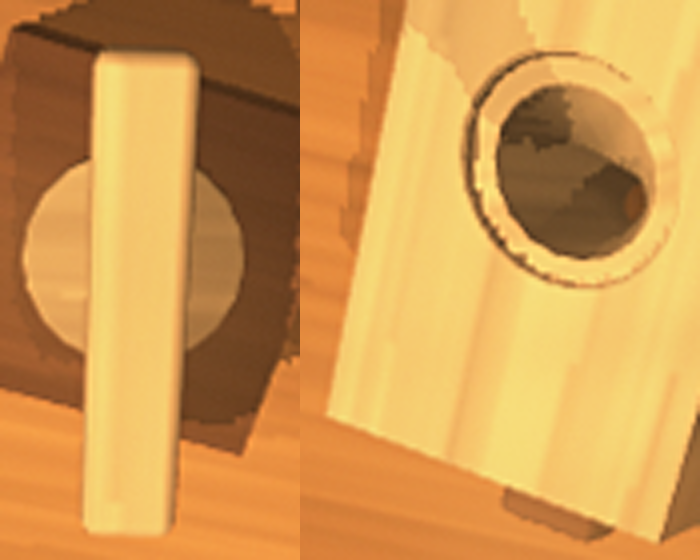

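```bash
python3 - <<'E'
from h import *
f=optics.grab_frame("wrist")
g=lambda u,v,o:(o[0]-.4+u/4,o[1]-.4+v/4)
C=np.array([atz(f,g(u,v,(225,110)),.116) for u,v in [(94,52),(199,52),(172,534),(83,532)]])
d=(C[0]+C[1]-C[2]-C[3])/2;w=(C[1]+C[2]-C[0]-C[3])/2
print(C.mean(0),np.linalg.norm(d),np.linalg.norm(w),np.degrees(np.arctan2(d[1],d[0])))
print("sides", [np.degrees(np.arctan2(*(C[i]-C[j])[[1,0]])) for i,j in ((0,3),(1,2))])
print("flange",atz(f,g(133.5,257,(225,110)),.066))
print("mouth",atz(f,g(272,169,(75,10)),.064))
a,b=[atz(f,g(u-300,v,(75,10)),.064) for u,v in ((327,415),(658,541))]; e=b-a
print("block end",np.linalg.norm(e),np.degrees(np.arctan2(e[1],e[0]))+90)
a,b=[atz(f,g(u-300,v,(75,10)),.064) for u,v in ((327,415),(405,30))]; e=b-a
print("side",np.degrees(np.arctan2(e[1],e[0])))
E
```

```text
[0.49071861 0.03835698 0.116     ] 0.1163263154766253 0.02241893821001025 11.208420321822906
sides [np.float64(11.32669812556491), np.float64(11.09072110591836)]
flange [0.4907994 0.0381911 0.066    ]
mouth [0.58419366 0.17601462 0.064     ]
block end 0.0891155343686933 -8.486098556286265
side -9.144964184569059
```

{"name": "jog_arm", "arguments": {"increments": [{"slide": [3,3,0],"rotation": [0,0,1]},{"slide": [3,3,10],"rotation": [0,0,0.9]},{"slide": [0,0,20],"rotation": [0,0,0]},{"slide": [0,0,20],"rotation": [0,0,0]},{"slide": [0,0,14],"rotation": [0,0,0]},{"slide": [0,0,0],"rotation": [0,0,0]},{"slide": [0,0,0],"rotation": [0,0,0]}]}}

```text
time: 4.93
tool_pos: [0.4896, 0.0384, 0.1469]
tool_rot: [-0.0, 0.995, 0.097, -0.001]
contact_force: [-0.2, -0.0, 0.7]
gripper_width: 1.0
```

```bash
python3 w.py w3
```

```text
4.9833 [0.49046639 0.03836698 0.14832217] 11.09888996865045 [-1.94401872e-04 -3.20715329e-06 -9.99999981e-01] [ 0.00904617 -0.64809683  0.84373226] [-0.0105182   0.01063519 -0.04395966] [-7.33250170e-02 -2.06735574e-01  1.99928508e+00 -1.78772796e-05
  1.34923679e+00  1.30376307e+00]
gauge_handle [([251.3, 218.2], 0.98, array([0.48773092, 0.03898036, 0.104     ])), ([403.9, 272.6], 0.96, array([ 0.46487309, -0.09022999,  0.104     ]))]
handle_end [([254.5, 135.3], 0.56, array([0.54811345, 0.04852323, 0.104     ]))]
rack_top []
wide_block_mouth []
```

View pics/w3.png

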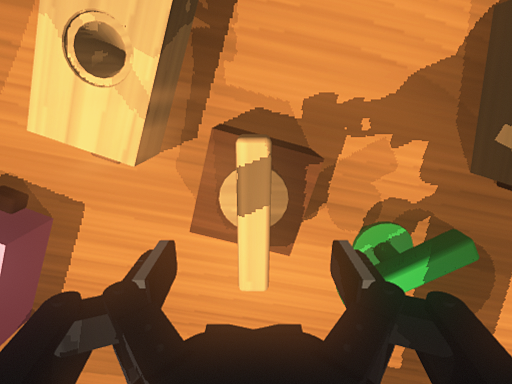

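{"name": "jog_arm", "arguments": {"increments": [{"slide": [0,0,15],"rotation": [0,0,0]},{"slide": [0,0,20],"rotation": [0,0,0]},{"slide": [0,0,17],"rotation": [0,0,0]},{"slide": [0,0,9],"rotation": [0,0,0]},{"slide": [0,0,0],"rotation": [0,0,0]},{"slide": [0,0,0],"rotation": [0,0,0]},{"slide": [0,0,0],"rotation": [0,0,0]}]}}

```text
time: 5.77
tool_pos: [0.4913, 0.0385, 0.0888]
tool_rot: [0.0, 0.995, 0.097, 0.001]
contact_force: [0.1, 0.5, 0.1]
gripper_width: 1.002
```

{"name": "jog_arm", "arguments": {"increments": [{"slide": [0,0,0],"rotation": [0,0,0]},{"slide": [0,0,0],"rotation": [0,0,0]},{"slide": [0,0,0],"rotation": [0,0,0]},{"slide": [0,0,0],"rotation": [0,0,0]},{"slide": [0,0,0],"rotation": [0,0,0]},{"slide": [0,0,0],"rotation": [0,0,0]},{"slide": [0,0,0],"rotation": [0,0,0]},{"slide": [0,0,0],"rotation": [0,0,0]},{"slide": [0,0,0],"rotation": [0,0,0]},{"slide": [0,0,0],"rotation": [0,0,0]}], "fingers": 0}}

```text
time: 6.6
tool_pos: [0.4906, 0.0385, 0.0877]
tool_rot: [0.0, 0.995, 0.097, 0.0]
contact_force: [1.2, 0.6, 2.8]
gripper_width: 0.271
```

```bash
python3 w.py w4
```

```text
6.65 [0.49064058 0.03854888 0.08772925] 11.131973761386522 [ 8.77486413e-04 -1.62916932e-05 -9.99999615e-01] [ 0.07486864 -0.19945256  2.88884757] [ 0.06990561 -0.03515409 -0.04128025] [-7.29633471e-02 -1.33920432e-01  2.04423346e+00  5.06238237e-05
  1.23040329e+00  1.30352658e+00]
gauge_handle [([251.5, 260.2], 0.89, array([0.49042189, 0.03889801, 0.104     ])), ([447.2, 321.7], 0.72, array([ 0.47231588, -0.08068738,  0.104     ]))]
handle_end []
rack_top []
wide_block_mouth []
```

View pics/w4.png

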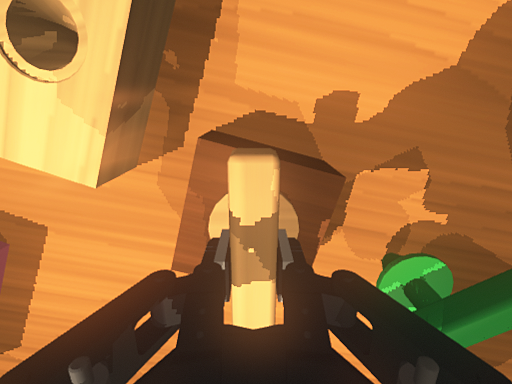

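Gripped: opening 0.271, about 24 mm, with the pads around the middle of the bar at (250,265). Next is the lift.

{"name": "jog_arm", "arguments": {"increments": [{"slide": [0,0,-4],"rotation": [0,0,0]},{"slide": [0,0,-8],"rotation": [0,0,0]},{"slide": [0,0,-12],"rotation": [0,0,0]},{"slide": [0,0,-12],"rotation": [0,0,0]},{"slide": [0,0,-12],"rotation": [0,0,0]},{"slide": [0,0,-12],"rotation": [0,0,0]},{"slide": [0,0,-12],"rotation": [0,0,0]},{"slide": [0,0,-8],"rotation": [0,0,0]},{"slide": [0,0,-4],"rotation": [0,0,0]},{"slide": [0,0,0],"rotation": [0,0,0]},{"slide": [0,0,0],"rotation": [0,0,0]},{"slide": [0,0,0],"rotation": [0,0,0]}]}}

```text
time: 7.85
tool_pos: [0.4897, 0.0386, 0.1704]
tool_rot: [-0.0, 0.995, 0.097, -0.001]
contact_force: [-0.3, -0.1, -1.7]
gripper_width: 0.271
```

```bash
python3 w.py w5; python3 - <<'E'
from h import *
F=[]
for i in range(4):
    f=optics.grab_frame("scene"); s=state(); F.append(np.r_[s["contact_force"],s["ft_torque"]])
print(np.mean(F,0),np.std(F,0)); cv2.imwrite("pics/s5.png",f["frame"])
E
```

```text
7.9 [0.48964203 0.0385877  0.17029518] 11.129233474410531 [-1.84204891e-03  1.33720613e-04 -9.99998294e-01] [-0.5210449   0.25194806 -1.78067398] [ 0.04010221  0.01582818 -0.01408205] [-7.30054883e-02 -2.29089476e-01  1.98009341e+00 -1.01188698e-06
  1.39243562e+00  1.30354969e+00]
gauge_handle [([253.2, 257.9], 0.76, array([0.44047191, 0.02838843, 0.104     ])), ([389.3, 255.9], 0.55, array([ 0.46588044, -0.08939239,  0.104     ]))]
handle_end [([252.7, 152.3], 0.83, array([0.5327363 , 0.04702331, 0.104     ]))]
rack_top []
wide_block_mouth []
[ 0.08618857 -0.16301132 -1.91827883 -0.01344302  0.0052225  -0.01826545] [0.43985492 0.35260816 0.56209088 0.02302331 0.01416106 0.01560442]
```

View pics/w5.png

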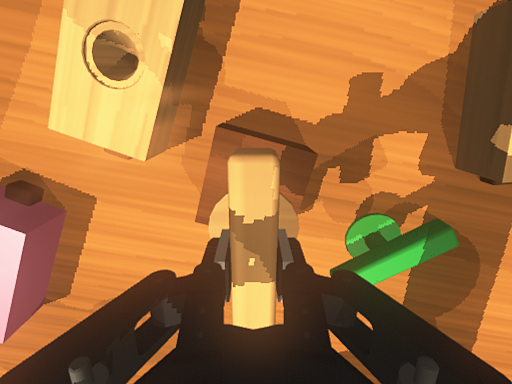

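View pics/s5.png

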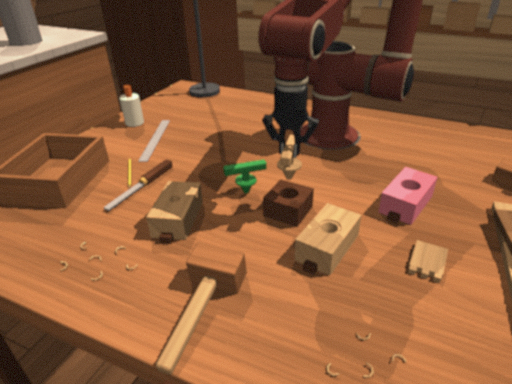

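```bash
python3 - <<'E'
from h import *
f=optics.grab_frame("wrist"); im=f["frame"];s,p,T=tool()
cv2.imwrite("pics/c5.png",np.hstack([cv2.resize(im[10:160,40:165],None,fx=3.5,fy=3.5,interpolation=cv2.INTER_CUBIC),cv2.resize(im[140:290,200:310],None,fx=3.5,fy=3.5,interpolation=cv2.INTER_CUBIC)]))
np.savez("f5.npz",K=f["camera_matrix"],R=f["R"],t=f["t"],p=p,T=T)
E
```

```text
(no output)
```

View pics/c5.png

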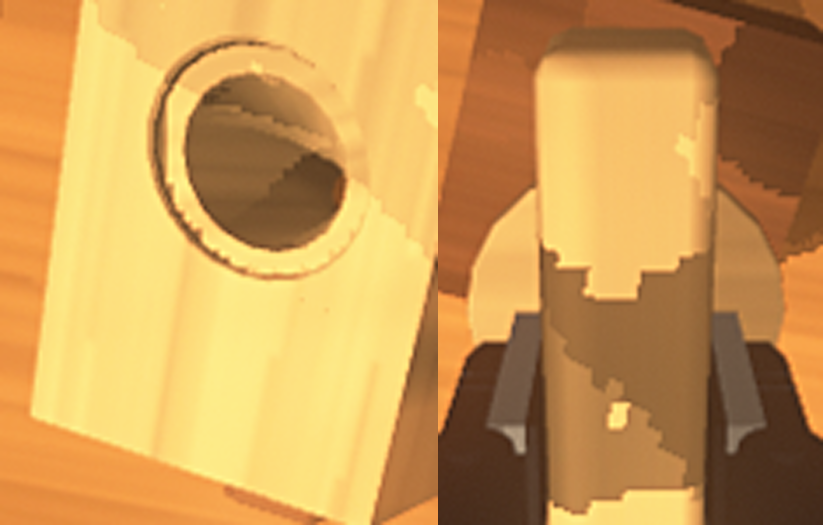

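```bash
python3 - <<'E'
from h import *
d=np.load("f5.npz");f=dict(camera_matrix=d["K"],R=d["R"],t=d["t"]);p=d["p"];T=d["T"]
hz=p[2]+.0163
g=lambda u,v,o:(o[0]-.4+u/3.5,o[1]-.4+v/3.5)
m=atz(f,g(258,157.5,(40,10)),.064);print("mouth",m)
a,b=[atz(f,g(u,v,(40,10)),.064) for u,v in((32,414),(372,524))];e=b-a;print(np.linalg.norm(e),np.degrees(np.arctan2(e[1],e[0]))+90)
a,b=[atz(f,g(u,v,(40,10)),.064) for u,v in((32,414),(83,5))];e=b-a;print(np.degrees(np.arctan2(e[1],e[0])))
for z,(u,v) in ((hz-.038,(188.5,293)),(hz+.012,(188,52))):
    X=atz(f,g(u,v,(200,140)),z);print(X,"tool:",T.T@(X-p))
E
```

```text
mouth [0.58463149 0.17644467 0.064     ]
0.08948386620411554 -7.641244700876655
-8.703336024963114
[0.49427086 0.03867024 0.14954773] tool: [0.0039823  0.00066851 0.02169956]
[0.54815874 0.04942206 0.19954773] tool: [ 0.05892693  0.00052225 -0.02830615]
```

{"name": "jog_arm", "arguments": {"increments": [{"slide": [7,-7,0],"rotation": [0,0,0]},{"slide": [14,-14,0],"rotation": [0,0,1]},{"slide": [14,-13.6,0],"rotation": [0,0,-1]},{"slide": [14,-13.7,0],"rotation": [0,0,0]},{"slide": [14,-13.7,0],"rotation": [0,0,0]},{"slide": [14,-13.8,0],"rotation": [0,0,0]},{"slide": [14,-13.8,0],"rotation": [0,0,0]},{"slide": [14,-13.8,0],"rotation": [0,0,0]},{"slide": [14,-13.7,0],"rotation": [0,0,0]},{"slide": [0,0,0],"rotation": [0,0,2]},{"slide": [0,0,0],"rotation": [0,0,4]},{"slide": [0,0,0],"rotation": [0,0,5]},{"slide": [0,0,0],"rotation": [0,0,5]},{"slide": [0,0,0],"rotation": [0,0,3.8]},{"slide": [0,0,0],"rotation": [0,0,0]},{"slide": [0,0,0],"rotation": [0,0,0]},{"slide": [0,0,0],"rotation": [0,0,0]}]}}

```text
time: 9.77
tool_pos: [0.5848, 0.1766, 0.1712]
tool_rot: [-0.0, 0.997, -0.075, -0.0]
contact_force: [0.8, -0.7, -1.8]
gripper_width: 0.274
```

```bash
python3 w.py w6; python3 - <<'E'
from h import *
for n in("scene","top"):
    f=optics.grab_frame(n); im=f["frame"]
    s,p,T=tool()
    cs=[int(v) for v in proj(f,[.584,.1765,.11])]
    c=im[max(0,cs[1]-75):cs[1]+75,max(0,cs[0]-75):cs[0]+75]
    cv2.imwrite(f"pics/{n}6.png",cv2.resize(c,None,fx=4,fy=4,interpolation=cv2.INTER_CUBIC))
    print(n,cs,[(np.round(r["uv"],1).tolist(),r["score"]) for r in place_of("gauge_tip",n)],p)
E
```

```text
9.8167 [0.584747   0.17650367 0.17124938] -8.593928677244183 [-2.11867218e-05  8.12818256e-05 -9.99999996e-01] [-0.70270517 -0.40881517 -1.31164895] [ 0.00631612 -0.01520932 -0.00817373] [1.71331279e-01 6.27902815e-02 1.70429276e+00 8.53426384e-05
 1.37451663e+00 1.89210331e+00]
gauge_handle [([250.8, 260.6], 0.57, array([0.53236963, 0.18637929, 0.104     ]))]
handle_end [([501.4, 315.8], 0.86, array([ 0.43641783, -0.04318134,  0.104     ])), ([252.9, 147.9], 0.68, array([0.6316073 , 0.16957053, 0.104     ]))]
rack_top [([391.9, 252.9], 0.66, array([0.49178596, 0.03996838, 0.06      ]))]
wide_block_mouth []
scene [330, 210] [([332.8, 210.0], 0.62)] [0.58467273 0.17624048 0.17131488]
top [181, 193] [([104.3, 216.2], 0.56)] [0.58468855 0.17617797 0.17131985]
```

View pics/w6.png

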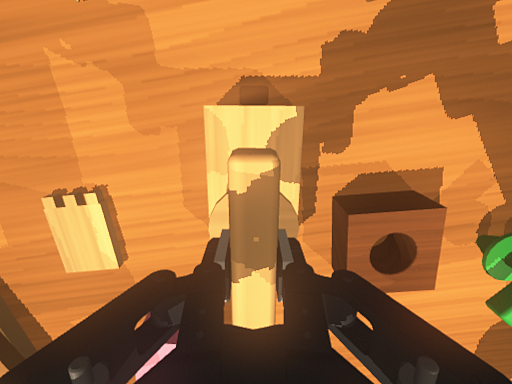

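View pics/scene6.png

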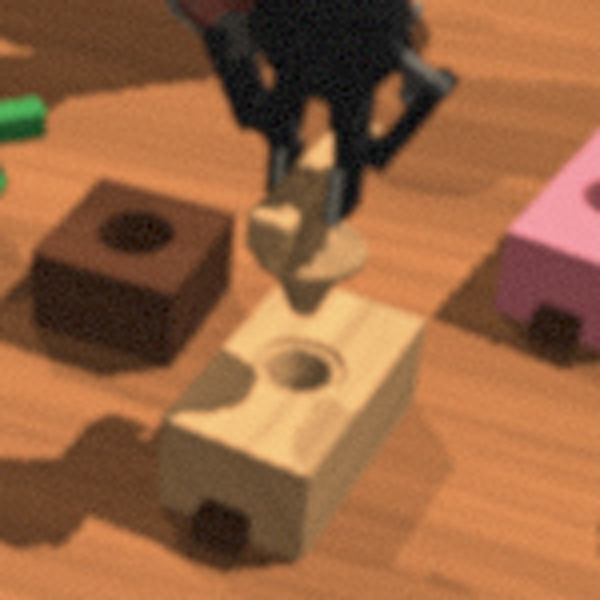

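View pics/top6.png

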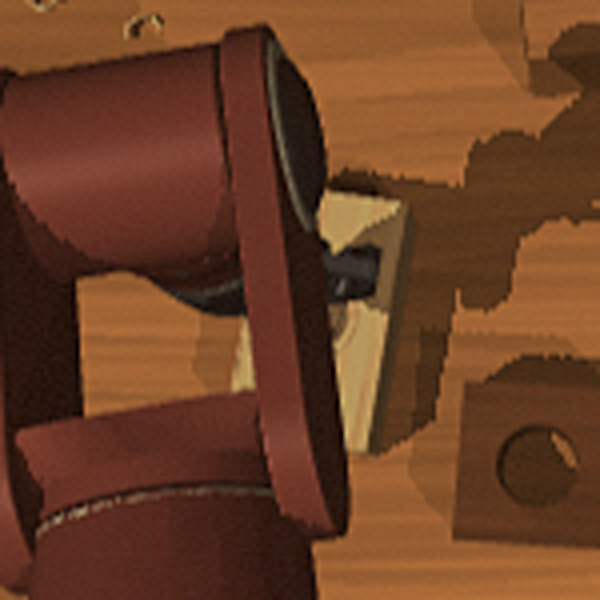

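```bash
python3 - <<'E'
from h import *
f=optics.grab_frame("scene")
p=np.array([.5847,.1764,.1713])
tip=p+[0,0,.0163-.082]; m=np.array([.5847,.1764,.064])
g=lambda q:((q-np.array([255,135]))*4+1.5).round(1)
print("tip",g(proj(f,tip)),"mouth",g(proj(f,m)))
for e in ([.005,0,0],[0,.005,0]): print(g(proj(f,m+e))-g(proj(f,m)))
# ring outline 52mm & tip outline
for c,r in((m,.026),(tip,.008),(tip+[0,0,.038],.031)):
    P=np.array([g(proj(f,c+[r*np.cos(a),r*np.sin(a),0])) for a in np.arange(0,6.28,.05)]);print("bbox",P.min(0),P.max(0))
E
```

```text
tip [304.3 310.1] mouth [298.8 367.7]
[-2.6  5.2]
[8.4 2.3]
bbox [253.3 339.5] [344.6 397.3]
bbox [289.9 301.5] [318.7 318.8]
bbox [252.6 222.8] [367.1 288.6]
```

```bash
python3 - <<'E'
from h import *
f=optics.grab_frame("scene"); c=f["frame"][190:245,300:360]
cv2.imwrite("pics/s6z.png",cv2.resize(c,None,fx=10,fy=10,interpolation=cv2.INTER_CUBIC))
E
```

```text
(no output)
```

View pics/s6z.png

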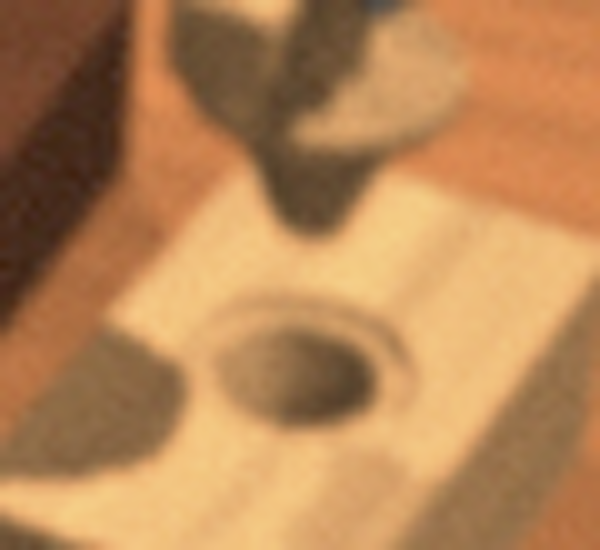

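{"name": "jog_arm", "arguments": {"increments": [{"slide": [0,-0.6,5],"rotation": [0,0,0]},{"slide": [0,0,10],"rotation": [0,0,0]},{"slide": [0,0,10],"rotation": [0,0,0]},{"slide": [0,0,10],"rotation": [0,0,0]},{"slide": [0,0,8],"rotation": [0,0,0]},{"slide": [0,0,6],"rotation": [0,0,0]},{"slide": [0,0,4],"rotation": [0,0,0]},{"slide": [0,0,3],"rotation": [0,0,0]},{"slide": [0,0,2],"rotation": [0,0,0]},{"slide": [0,0,0],"rotation": [0,0,0]},{"slide": [0,0,0],"rotation": [0,0,0]},{"slide": [0,0,0],"rotation": [0,0,0]}]}}

```text
time: 11.32
tool_pos: [0.5852, 0.1769, 0.1139]
tool_rot: [-0.0, 0.997, -0.076, 0.001]
contact_force: [0.4, 0.1, -1.5]
gripper_width: 0.27
```

```bash
cat > ff.py <<'E'
from h import *
import sys
n=int(sys.argv[1]) if len(sys.argv)>1 else 4
F=[]
for i in range(n):
    f=optics.grab_frame("scene"); s,p,T=tool(); F.append(np.r_[s["contact_force"],s["ft_torque"],p])
F=np.array(F);print(s["time"],"F",F.mean(0)[:3].round(2),"M",F.mean(0)[3:6].round(3),"p",F.mean(0)[6:].round(4),"Ftool",(T.T@F.mean(0)[:3]).round(2),"std",F.std(0)[:3].round(2),"yaw",np.degrees(np.arctan2(T[1,0],T[0,0])).round(2),"z",T[:,2].round(4))
E
python3 ff.py 5;python3 w.py w7
```

```text
11.5667 F [ 0.05 -0.34 -1.45] M [ 0.011 -0.     0.003] p [0.585  0.1769 0.1138] Ftool [0.1  0.33 1.45] std [0.22 0.14 0.58] yaw -8.67 z [ 5.e-04  1.e-04 -1.e+00]
11.6167 [0.58485203 0.17684593 0.11349979] -8.66727633438192 [ 3.04515169e-04  6.01888038e-05 -9.99999952e-01] [ 1.01900511  1.25451471 -1.47084814] [-0.02274223 -0.00057293  0.04154204] [1.71893100e-01 1.18553757e-01 1.74637723e+00 7.53959708e-06
 1.27635135e+00 1.89395973e+00]
gauge_handle [([251.7, 262.3], 0.94, array([0.56728321, 0.18024371, 0.104     ]))]
handle_end [([255.1, 149.5], 0.74, array([0.63929039, 0.16726241, 0.104     ]))]
rack_top [([423.5, 287.4], 0.7, array([0.49248109, 0.04152305, 0.06      ]))]
wide_block_mouth []
```

View pics/w7.png

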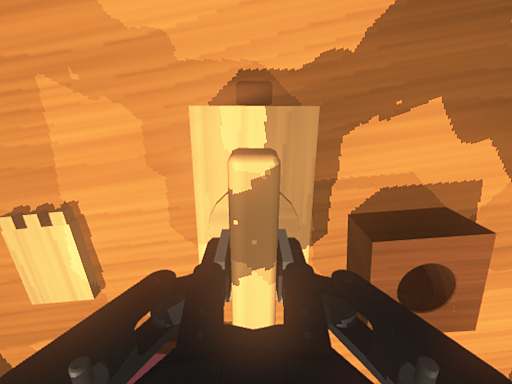

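{"name": "jog_arm", "arguments": {"increments": [{"slide": [0,0,2],"rotation": [0,0,0]},{"slide": [0,0,2],"rotation": [0,0,0]},{"slide": [0,0,2],"rotation": [0,0,0]},{"slide": [0,0,1],"rotation": [0,0,0]},{"slide": [0,0,1],"rotation": [0,0,0]},{"slide": [0,0,0],"rotation": [0,0,0]},{"slide": [0,0,0],"rotation": [0,0,0]},{"slide": [0,0,0],"rotation": [0,0,0]}]}}

```text
time: 12.48
tool_pos: [0.5849, 0.1768, 0.1054]
tool_rot: [-0.0, 0.997, -0.076, 0.0]
contact_force: [-0.7, 0.3, -1.5]
gripper_width: 0.266
```

```bash
python3 ff.py 5
```

```text
12.7333 F [-0.01  0.09 -1.4 ] M [-0.002  0.01  -0.025] p [0.5849 0.1768 0.1054] Ftool [-0.02 -0.09  1.4 ] std [0.44 0.42 0.32] yaw -8.67 z [ 2.e-04  1.e-04 -1.e+00]
```

Free so far. I'll carry on in smaller steps.

{"name": "jog_arm", "arguments": {"increments": [{"slide": [0,0,1],"rotation": [0,0,0]},{"slide": [0,0,1],"rotation": [0,0,0]},{"slide": [0,0,1],"rotation": [0,0,0]},{"slide": [0,0,0],"rotation": [0,0,0]},{"slide": [0,0,0],"rotation": [0,0,0]},{"slide": [0,0,0],"rotation": [0,0,0]}]}}

```text
time: 13.23
tool_pos: [0.5848, 0.1768, 0.1023]
tool_rot: [0.0, 0.997, -0.076, -0.0]
contact_force: [0.1, -0.1, -0.9]
gripper_width: 0.269
```

```bash
python3 ff.py 4
```

```text
13.4333 F [ 0.12 -0.38 -1.81] M [ 0.007 -0.     0.009] p [0.5848 0.1768 0.1024] Ftool [0.17 0.36 1.81] std [0.37 0.57 0.27] yaw -8.67 z [ 2.e-04  0.e+00 -1.e+00]
```

{"name": "jog_arm", "arguments": {"increments": [{"slide": [0,0,0.7],"rotation": [0,0,0]},{"slide": [0,0,0.7],"rotation": [0,0,0]},{"slide": [0,0,0.6],"rotation": [0,0,0]},{"slide": [0,0,0],"rotation": [0,0,0]},{"slide": [0,0,0],"rotation": [0,0,0]}]}}

```text
time: 13.85
tool_pos: [0.5847, 0.1768, 0.1002]
tool_rot: [0.0, 0.997, -0.076, -0.0]
contact_force: [0.0, 0.9, -1.6]
gripper_width: 0.271
```

```bash
python3 ff.py 4
```

```text
14.05 F [-0.49  0.66 -1.26] M [-0.013  0.013 -0.031] p [0.5848 0.1768 0.1003] Ftool [-0.58 -0.57  1.26] std [0.52 0.54 0.28] yaw -8.67 z [ 1.e-04  0.e+00 -1.e+00]
```

{"name": "jog_arm", "arguments": {"increments": [{"slide": [0,0,0.5],"rotation": [0,0,0]},{"slide": [0,0,0.5],"rotation": [0,0,0]},{"slide": [0,0,0],"rotation": [0,0,0]},{"slide": [0,0,0],"rotation": [0,0,0]}]}}

```text
time: 14.38
tool_pos: [0.5847, 0.1768, 0.0992]
tool_rot: [0.0, 0.997, -0.076, -0.0]
contact_force: [-0.5, 0.1, -1.6]
gripper_width: 0.271
```

```bash
python3 ff.py 5
```

```text
14.6333 F [-0.17  0.   -1.6 ] M [ 0.015 -0.01   0.03 ] p [0.5848 0.1768 0.0993] Ftool [-0.17  0.02  1.6 ] std [0.26 0.47 0.64] yaw -8.67 z [-0.  0. -1.]
```

{"name": "jog_arm", "arguments": {"increments": [{"slide": [0,0,0.5],"rotation": [0,0,0]},{"slide": [0,0,0.5],"rotation": [0,0,0]},{"slide": [0,0,0],"rotation": [0,0,0]},{"slide": [0,0,0],"rotation": [0,0,0]}]}}

```text
time: 14.97
tool_pos: [0.5847, 0.1768, 0.0982]
tool_rot: [0.0, 0.997, -0.076, -0.0]
contact_force: [0.5, -0.4, -1.9]
gripper_width: 0.27
```

```bash
python3 ff.py 4
```

```text
15.1667 F [ 0.    0.8  -1.83] M [0.018 0.004 0.01 ] p [0.5848 0.1768 0.0983] Ftool [-0.12 -0.79  1.83] std [0.36 0.51 0.3 ] yaw -8.67 z [ 1.e-04  0.e+00 -1.e+00]
```

{"name": "jog_arm", "arguments": {"increments": [{"slide": [0,0,0.5],"rotation": [0,0,0]},{"slide": [0,0,0.5],"rotation": [0,0,0]},{"slide": [0,0,0],"rotation": [0,0,0]},{"slide": [0,0,0],"rotation": [0,0,0]}]}}

```text
time: 15.5
tool_pos: [0.5848, 0.1768, 0.0973]
tool_rot: [-0.0, 0.997, -0.076, 0.0]
contact_force: [1.6, 0.8, -1.8]
gripper_width: 0.27
```

```bash
python3 ff.py 4
```

```text
15.7 F [ 0.09  0.27 -1.45] M [-0.01  -0.097  0.016] p [0.5849 0.1768 0.0973] Ftool [ 0.05 -0.28  1.45] std [0.26 0.3  0.45] yaw -8.67 z [ 2.e-04 -0.e+00 -1.e+00]
```

{"name": "jog_arm", "arguments": {"increments": [{"slide": [0,0,0.5],"rotation": [0,0,0]},{"slide": [0,0,0],"rotation": [0,0,0]},{"slide": [0,0,0],"rotation": [0,0,0]}]}}

```text
time: 15.95
tool_pos: [0.5849, 0.1768, 0.0969]
tool_rot: [-0.0, 0.997, -0.076, 0.0]
contact_force: [0.8, 0.1, -0.7]
gripper_width: 0.273
```

```bash
python3 ff.py 4
```

```text
16.15 F [ 0.41  0.01 -1.12] M [-0.02  -0.16   0.017] p [0.5849 0.1768 0.0969] Ftool [ 0.41 -0.07  1.12] std [0.15 0.64 0.25] yaw -8.67 z [ 4.e-04  1.e-04 -1.e+00]
```

{"name": "jog_arm", "arguments": {"increments": [{"slide": [0.5,0,0],"rotation": [0,0,0]},{"slide": [0,0,0],"rotation": [0,0,0]},{"slide": [0,0,0],"rotation": [0,0,0]}]}}

```text
time: 16.4
tool_pos: [0.5851, 0.1768, 0.0969]
tool_rot: [-0.0, 0.997, -0.076, -0.0]
contact_force: [-1.2, 0.5, 0.3]
gripper_width: 0.27
```

```bash
python3 ff.py 4
```

```text
16.6 F [-1.31  0.52  0.63] M [0.016 0.233 0.002] p [0.5851 0.1768 0.0969] Ftool [-1.38 -0.32 -0.63] std [0.53 0.33 0.74] yaw -8.67 z [-4.e-04  1.e-04 -1.e+00]
```

{"name": "jog_arm", "arguments": {"increments": [{"slide": [0,0,0.5],"rotation": [0,0,0]},{"slide": [0,0,0],"rotation": [0,0,0]},{"slide": [0,0,0],"rotation": [0,0,0]}]}}

```text
time: 16.85
tool_pos: [0.5852, 0.1768, 0.0968]
tool_rot: [-0.0, 0.997, -0.076, -0.0]
contact_force: [-3.1, -0.3, 4.3]
gripper_width: 0.273
```

```bash
python3 ff.py 4
```

```text
17.05 F [-3.7  0.   4.7] M [-0.06  0.72 -0.01] p [0.5852 0.1768 0.0968] Ftool [-3.66  0.55 -4.7 ] std [0.22 0.11 0.68] yaw -8.67 z [-2.e-04  0.e+00 -1.e+00]
```

{"name": "jog_arm", "arguments": {"increments": [{"slide": [-0.3,0,0],"rotation": [0,0,0]},{"slide": [0,0,0],"rotation": [0,0,0]},{"slide": [0,0,0],"rotation": [0,0,0]}]}}

```text
time: 17.3
tool_pos: [0.5852, 0.1768, 0.0968]
tool_rot: [-0.0, 0.997, -0.076, 0.0]
contact_force: [-2.5, -0.4, 5.5]
gripper_width: 0.27
```

```bash
python3 ff.py 4
```

```text
17.5 F [-3.02 -0.48  5.4 ] M [-0.071  0.616  0.005] p [0.5852 0.1768 0.0968] Ftool [-2.91  0.93 -5.4 ] std [0.6  0.39 0.1 ] yaw -8.67 z [ 5.e-04  1.e-04 -1.e+00]
```

{"name": "jog_arm", "arguments": {"increments": [{"slide": [-0.6,0.2,0],"rotation": [0,0,0]},{"slide": [0,0,0],"rotation": [0,0,0]},{"slide": [0,0,0],"rotation": [0,0,0]}]}}

```text
time: 17.75
tool_pos: [0.585, 0.1768, 0.0968]
tool_rot: [-0.0, 0.997, -0.076, 0.001]
contact_force: [-1.1, -0.2, 4.5]
gripper_width: 0.269
```

```bash
python3 ff.py 4
```

```text
17.95 F [0.02 0.17 4.54] M [ 0.035  0.061 -0.002] p [0.585  0.1768 0.0968] Ftool [ 0.   -0.18 -4.54] std [0.65 0.3  0.37] yaw -8.67 z [ 1.6e-03  3.0e-04 -1.0e+00]
```

Centred, with lateral force about 0 and z stopped at 0.0968, so the handle centre is about 49 mm above the mouth, inside the 47–52 mm range. Now I'll press up to about 10 N.

{"name": "jog_arm", "arguments": {"increments": [{"slide": [0,0,0.2],"rotation": [0,0,0]},{"slide": [0,0,0.1],"rotation": [0,0,0]},{"slide": [0,0,0],"rotation": [0,0,0]},{"slide": [0,0,0],"rotation": [0,0,0]}]}}

```text
time: 18.28
tool_pos: [0.585, 0.1768, 0.0968]
tool_rot: [-0.0, 0.997, -0.076, 0.001]
contact_force: [-0.2, -0.7, 6.9]
gripper_width: 0.268
```

```bash
python3 ff.py 4
```

```text
18.4833 F [-0.38  0.2   6.19] M [0.054 0.103 0.002] p [0.585  0.1768 0.0968] Ftool [-0.4  -0.14 -6.19] std [0.33 0.67 0.44] yaw -8.67 z [ 1.6e-03  3.0e-04 -1.0e+00]
```

{"name": "jog_arm", "arguments": {"increments": [{"slide": [0,0,0.3],"rotation": [0,0,0]},{"slide": [0,0,0.25],"rotation": [0,0,0]},{"slide": [0,0,0],"rotation": [0,0,0]},{"slide": [0,0,0],"rotation": [0,0,0]}]}}

```text
time: 18.82
tool_pos: [0.5851, 0.1768, 0.0967]
tool_rot: [-0.0, 0.997, -0.076, 0.001]
contact_force: [-2.1, -0.1, 9.0]
gripper_width: 0.27
```

```bash
python3 ff.py 5; python3 w.py w8
```

```text
19.0667 F [-1.57 -0.33  8.27] M [-0.011  0.315  0.013] p [0.5851 0.1768 0.0967] Ftool [-1.49  0.56 -8.27] std [0.57 0.52 0.38] yaw -8.67 z [ 1.5e-03  2.0e-04 -1.0e+00]
19.1167 [0.5850701  0.17676902 0.09673105] -8.670463366480522 [ 1.58791752e-03  2.00864623e-04 -9.99998719e-01] [-2.05132372 -0.14476743  8.31962615] [ 0.00551698  0.36758096 -0.01479021] [ 1.71743884e-01  1.36824810e-01  1.75668504e+00 -7.75073367e-05
  1.24648392e+00  1.89389265e+00]
gauge_handle [([254.5, 259.7], 0.82, array([0.57957498, 0.17659532, 0.104     ])), ([438.9, 302.2], 0.28, array([0.53371362, 0.07034429, 0.104     ]))]
handle_end [([254.1, 150.4], 0.58, array([0.64167942, 0.16748092, 0.104     ]))]
rack_top [([439.4, 303.8], 0.9, array([0.48960995, 0.03886247, 0.06      ]))]
wide_block_mouth []
```

View pics/w8.png

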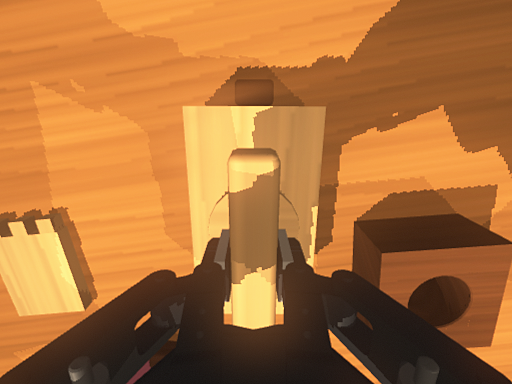

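{"name": "jog_arm", "arguments": {"increments": [{"slide": [-0.3,0.1,0.15],"rotation": [0,0,0]},{"slide": [0,0,0.1],"rotation": [0,0,0]},{"slide": [0,0,0],"rotation": [0,0,0]},{"slide": [0,0,0],"rotation": [0,0,0]}]}}

```text
time: 19.65
tool_pos: [0.585, 0.1768, 0.0967]
tool_rot: [-0.0, 0.997, -0.076, 0.001]
contact_force: [-1.7, 0.9, 9.8]
gripper_width: 0.271
```

```bash
python3 ff.py 6
```

```text
19.95 F [-1.44  0.04  8.31] M [ 0.044  0.295 -0.009] p [0.585  0.1768 0.0967] Ftool [-1.41  0.17 -8.31] std [0.31 0.08 0.19] yaw -8.67 z [ 2.3e-03  3.0e-04 -1.0e+00]
```

{"name": "jog_arm", "arguments": {"increments": [{"slide": [-0.2,0,0.15],"rotation": [0,0,0]},{"slide": [0,0,0],"rotation": [0,0,-1]},{"slide": [0,0,0],"rotation": [0,0,-2]},{"slide": [0,0,0],"rotation": [0,0,-3]},{"slide": [0,0,0],"rotation": [0,0,-2]},{"slide": [0,0,0],"rotation": [0,0,0]},{"slide": [0,0,0],"rotation": [0,0,0]}]}}

```text
time: 20.53
tool_pos: [0.585, 0.177, 0.0966]
tool_rot: [-0.0, 1.0, -0.006, 0.001]
contact_force: [-0.1, 1.4, 7.4]
gripper_width: 0.27
```

```bash
python3 ff.py 4
```

```text
20.7333 F [-1.04  0.11  7.8 ] M [0.149 0.122 0.02 ] p [0.585  0.177  0.0966] Ftool [-1.02 -0.1  -7.81] std [0.16 0.2  0.39] yaw -0.67 z [ 2.8e-03  9.0e-04 -1.0e+00]
```

{"name": "jog_arm", "arguments": {"increments": [{"slide": [0,0,0.2],"rotation": [0,0,0]},{"slide": [0,0,0.1],"rotation": [0,0,-2]},{"slide": [0,0,0],"rotation": [0,0,-3]},{"slide": [0,0,0],"rotation": [0,0,-3]},{"slide": [0,0,0],"rotation": [0,0,-2]},{"slide": [0,0,0],"rotation": [0,0,0]},{"slide": [0,0,0],"rotation": [0,0,0]}]}}

```text
time: 21.32
tool_pos: [0.585, 0.1774, 0.0966]
tool_rot: [-0.001, 0.997, 0.081, 0.001]
contact_force: [-1.0, 0.9, 8.5]
gripper_width: 0.271
```

```bash
python3 ff.py 4
```

```text
21.5167 F [-1.57  1.64  9.06] M [ 0.279  0.291 -0.021] p [0.585  0.1773 0.0966] Ftool [-1.25 -1.89 -9.06] std [0.38 0.19 0.5 ] yaw 9.32 z [ 0.0028  0.0015 -1.    ]
```

{"name": "jog_arm", "arguments": {"increments": [{"slide": [-0.15,-0.3,0.05],"rotation": [0,0,-1]},{"slide": [-0.15,-0.3,0.05],"rotation": [0,0,-3]},{"slide": [0,0,0],"rotation": [0,0,-3]},{"slide": [0,0,0],"rotation": [0,0,-2]},{"slide": [0,0,0],"rotation": [0,0,-1]},{"slide": [0,0,0],"rotation": [0,0,0]},{"slide": [0,0,0],"rotation": [0,0,0]}]}}

```text
time: 22.1
tool_pos: [0.5849, 0.1777, 0.0966]
tool_rot: [-0.0, 0.986, 0.168, 0.002]
contact_force: [-1.2, 1.9, 8.8]
gripper_width: 0.272
```

```bash
python3 ff.py 4
```

```text
22.3 F [-0.13  0.95  8.84] M [ 0.178  0.196 -0.1  ] p [0.5849 0.1777 0.0966] Ftool [ 0.23 -0.94 -8.84] std [0.09 0.49 0.2 ] yaw 19.31 z [ 0.0034  0.0013 -1.    ]
```

{"name": "jog_arm", "arguments": {"increments": [{"slide": [0,-0.2,0.1],"rotation": [0,0,-1.5]},{"slide": [0,0,0],"rotation": [0,0,-1]},{"slide": [0,0,0],"rotation": [0,0,0]},{"slide": [0,0,0],"rotation": [0,0,0]}]}}

```text
time: 22.63
tool_pos: [0.5848, 0.1778, 0.0966]
tool_rot: [-0.0, 0.982, 0.189, 0.002]
contact_force: [-0.8, 0.5, 10.3]
gripper_width: 0.27
```

```bash
python3 ff.py 3; python3 w.py w9 | head -1
```

```text
22.7833 F [-0.46  0.34  9.95] M [ 0.14   0.203 -0.145] p [0.5848 0.1778 0.0966] Ftool [-0.26 -0.48 -9.95] std [0.37 0.57 0.28] yaw 21.81 z [ 0.0034  0.0011 -1.    ]
22.8333 [0.58484681 0.17780894 0.09660808] 21.80473148704138 [ 0.00347911  0.00109219 -0.99999335] [-0.32067768  1.69644764 10.12764721] [ 0.1214325   0.21520351 -0.13154529] [1.73242467e-01 1.35876238e-01 1.75796105e+00 5.02702334e-04
```

View pics/w9.png

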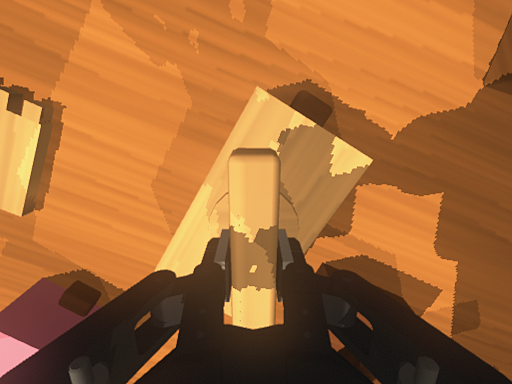

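Now clockwise. The gauge's axis sits about 1.9 mm behind the TCP along tool x, so each row gets a small y slide to turn about that axis.

{"name": "jog_arm", "arguments": {"increments": [{"slide": [0,0.05,0],"rotation": [0,0,1.5]},{"slide": [0,0.1,0],"rotation": [0,0,3]},{"slide": [0,0.1,0],"rotation": [0,0,3]},{"slide": [0,0.1,0],"rotation": [0,0,3]},{"slide": [0,0.05,0],"rotation": [0,0,1.5]},{"slide": [0,0,0],"rotation": [0,0,0]},{"slide": [0,0,0],"rotation": [0,0,0]}]}}

```text
time: 23.62
tool_pos: [0.585, 0.1774, 0.0966]
tool_rot: [-0.0, 0.996, 0.086, 0.002]
contact_force: [0.2, 1.5, 9.9]
gripper_width: 0.271
```

```bash
python3 ff.py 4
```

```text
23.8167 F [-0.63  0.65  9.99] M [0.104 0.178 0.069] p [0.585  0.1774 0.0966] Ftool [-0.47 -0.75 -9.99] std [0.28 0.44 0.3 ] yaw 9.84 z [ 3.5e-03  9.0e-04 -1.0e+00]
```

{"name": "jog_arm", "arguments": {"increments": [{"slide": [0,0.05,-0.05],"rotation": [0,0,1.5]},{"slide": [0,0.1,0],"rotation": [0,0,3]},{"slide": [0,0.1,0],"rotation": [0,0,3]},{"slide": [0,0.1,0],"rotation": [0,0,3]},{"slide": [0,0.1,0],"rotation": [0,0,3]},{"slide": [0,0.1,0],"rotation": [0,0,3]},{"slide": [0,0.05,0],"rotation": [0,0,2]},{"slide": [0,0,0],"rotation": [0,0,0]},{"slide": [0,0,0],"rotation": [0,0,0]}]}}

```text
time: 24.57
tool_pos: [0.585, 0.1768, 0.0966]
tool_rot: [-0.001, 0.997, -0.076, 0.002]
contact_force: [-0.5, 0.2, 9.0]
gripper_width: 0.269
```

```bash
python3 ff.py 4
```

```text
24.7667 F [-0.37  0.52  9.77] M [0.086 0.173 0.04 ] p [0.585  0.1767 0.0966] Ftool [-0.42 -0.48 -9.77] std [0.39 0.17 0.42] yaw -8.67 z [ 3.4e-03  8.0e-04 -1.0e+00]
```

Very clean. I'll continue clockwise to about −39°.

{"name": "jog_arm", "arguments": {"increments": [{"slide": [0,0.05,0],"rotation": [0,0,1.5]},{"slide": [0,0.1,0],"rotation": [0,0,3]},{"slide": [0,0.1,0],"rotation": [0,0,3]},{"slide": [0,0.1,0],"rotation": [0,0,3]},{"slide": [0,0.1,0],"rotation": [0,0,3]},{"slide": [0,0.05,0],"rotation": [0,0,1.5]},{"slide": [0,0,0],"rotation": [0,0,0]},{"slide": [0,0,0],"rotation": [0,0,0]}]}}

```text
time: 25.43
tool_pos: [0.5848, 0.1763, 0.0966]
tool_rot: [-0.001, 0.979, -0.205, 0.002]
contact_force: [0.1, 0.0, 9.4]
gripper_width: 0.273
```

```bash
python3 ff.py 4
```

```text
25.6333 F [-0.88  0.1   8.98] M [0.08  0.192 0.027] p [0.5848 0.1762 0.0965] Ftool [-0.83  0.24 -8.98] std [0.3  0.37 0.66] yaw -23.66 z [ 3.4e-03  7.0e-04 -1.0e+00]
```

{"name": "jog_arm", "arguments": {"increments": [{"slide": [0,0.05,0.05],"rotation": [0,0,1.5]},{"slide": [0,0.1,0],"rotation": [0,0,3]},{"slide": [0,0.1,0],"rotation": [0,0,3]},{"slide": [0,0.1,0],"rotation": [0,0,3]},{"slide": [0,0.1,0],"rotation": [0,0,3]},{"slide": [0,0.05,0],"rotation": [0,0,2]},{"slide": [0,0,0],"rotation": [0,0,0]},{"slide": [0,0,0],"rotation": [0,0,0]}]}}

```text
time: 26.3
tool_pos: [0.5845, 0.1758, 0.0966]
tool_rot: [-0.001, 0.942, -0.335, 0.001]
contact_force: [-0.5, 0.1, 10.3]
gripper_width: 0.269
```

```bash
python3 ff.py 3; python3 w.py w10 | head -1
```

```text
26.45 F [-0.59  0.05  9.68] M [0.072 0.234 0.049] p [0.5845 0.1758 0.0966] Ftool [-0.47  0.31 -9.69] std [0.54 0.07 0.36] yaw -39.16 z [ 3.3e-03  6.0e-04 -1.0e+00]
26.5 [0.5845264  0.17575696 0.09657196] -39.16528144812447 [ 3.25382534e-03  6.02171074e-04 -9.99994525e-01] [-0.19924689 -0.37313625  9.85371943] [0.01774458 0.23311978 0.01651871] [1.70198061e-01 1.34133629e-01 1.75995151e+00 4.47088163e-05
```

View pics/w10.png

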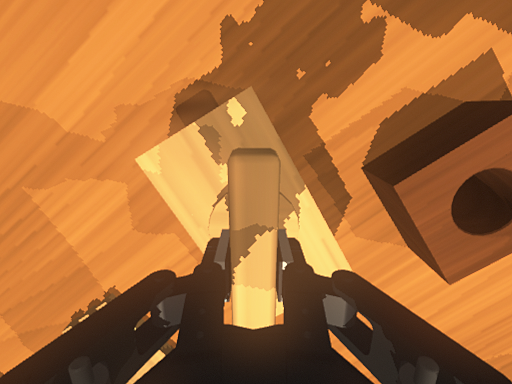

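About 30.5° clockwise of lengthwise, with the handle unmoved in the pads (image column 254). Now back to lengthwise.

{"name": "jog_arm", "arguments": {"increments": [{"slide": [0,-0.05,0],"rotation": [0,0,-1.5]},{"slide": [0,-0.1,0],"rotation": [0,0,-3]},{"slide": [0,-0.1,0],"rotation": [0,0,-3]},{"slide": [0,-0.1,0],"rotation": [0,0,-3]},{"slide": [0,-0.1,0],"rotation": [0,0,-3]},{"slide": [0,-0.1,0],"rotation": [0,0,-3]},{"slide": [0,-0.1,0],"rotation": [0,0,-3]},{"slide": [0,-0.1,0],"rotation": [0,0,-3]},{"slide": [0,-0.1,0],"rotation": [0,0,-3]},{"slide": [0,-0.1,0],"rotation": [0,0,-3]},{"slide": [0,-0.05,0],"rotation": [0,0,-2]},{"slide": [0,0,0],"rotation": [0,0,0]},{"slide": [0,0,0],"rotation": [0,0,0]}]}}

```text
time: 27.78
tool_pos: [0.585, 0.1767, 0.0966]
tool_rot: [-0.001, 0.997, -0.076, 0.002]
contact_force: [-1.2, 0.7, 10.7]
gripper_width: 0.269
```

```bash
python3 ff.py 4; python3 w.py w11 | head -1
```

```text
27.9833 F [-0.99  0.55  9.78] M [ 0.061  0.281 -0.03 ] p [0.585  0.1768 0.0966] Ftool [-1.03 -0.41 -9.78] std [0.37 0.37 0.59] yaw -8.67 z [ 3.4e-03  9.0e-04 -1.0e+00]
28.0333 [0.58497225 0.17675635 0.09657461] -8.676449431940902 [ 3.33712426e-03  8.86259788e-04 -9.99994039e-01] [-0.36310685  0.67161724 10.2803117 ] [ 0.14344551  0.2645254  -0.07262447] [1.71577179e-01 1.35623566e-01 1.75830108e+00 3.20411473e-04
```

View pics/w11.png

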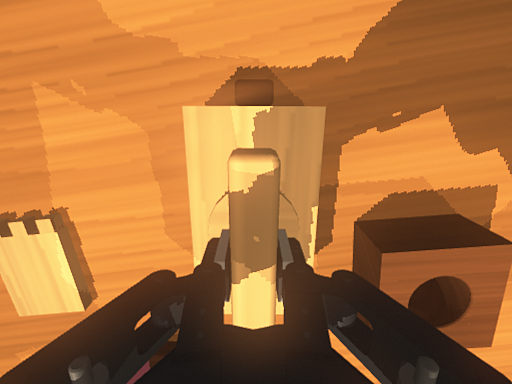

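{"name": "jog_arm", "arguments": {"increments": [{"slide": [-0.1,-0.1,-0.4],"rotation": [0,0,0]},{"slide": [0,0,-0.4],"rotation": [0,0,0]},{"slide": [0,0,-0.3],"rotation": [0,0,0]},{"slide": [0,0,0],"rotation": [0,0,0]}]}}

```text
time: 28.57
tool_pos: [0.5848, 0.1767, 0.0966]
tool_rot: [-0.001, 0.997, -0.076, 0.002]
contact_force: [2.8, 0.2, 5.1]
gripper_width: 0.277
```

```bash
python3 ff.py 3
```

```text
28.7167 F [2.24 1.05 5.21] M [ 0.229 -0.424 -0.042] p [0.5848 0.1767 0.0966] Ftool [ 2.08 -1.39 -5.2 ] std [0.57 0.11 0.57] yaw -8.68 z [ 3.4e-03  8.0e-04 -1.0e+00]
```

{"name": "jog_arm", "arguments": {"increments": [{"slide": [0.3,-0.2,-0.1],"rotation": [0,0,0]},{"slide": [0.2,-0.1,-0.1],"rotation": [0,0,0]},{"slide": [0,0,0],"rotation": [0,0,0]}]}}

```text
time: 28.97
tool_pos: [0.5849, 0.1768, 0.0966]
tool_rot: [-0.0, 0.997, -0.076, 0.001]
contact_force: [1.5, 0.0, 5.8]
gripper_width: 0.273
```

```bash
python3 ff.py 4
```

```text
29.1667 F [1.63 0.52 6.12] M [ 0.069 -0.234 -0.051] p [0.5849 0.1768 0.0966] Ftool [ 1.55 -0.77 -6.12] std [0.34 0.14 0.57] yaw -8.68 z [ 2.1e-03  3.0e-04 -1.0e+00]
```

{"name": "jog_arm", "arguments": {"increments": [{"slide": [0.3,-0.1,-0.2],"rotation": [0,0,0]},{"slide": [0.1,0,-0.2],"rotation": [0,0,0]},{"slide": [0,0,0],"rotation": [0,0,0]}]}}

```text
time: 29.42
tool_pos: [0.5849, 0.1768, 0.0966]
tool_rot: [-0.0, 0.997, -0.076, 0.001]
contact_force: [0.8, 0.5, 4.9]
gripper_width: 0.27
```

```bash
python3 ff.py 4
```

```text
29.6167 F [1.33 0.34 5.41] M [ 0.115 -0.208 -0.056] p [0.5849 0.1768 0.0966] Ftool [ 1.27 -0.53 -5.41] std [0.07 0.52 0.44] yaw -8.67 z [ 1.2e-03  2.0e-04 -1.0e+00]
```

{"name": "jog_arm", "arguments": {"increments": [{"slide": [0,0,0],"rotation": [0,0,0]},{"slide": [0,0,0],"rotation": [0,0,0]},{"slide": [0,0,0],"rotation": [0,0,0]},{"slide": [0,0,0],"rotation": [0,0,0]},{"slide": [0,0,0],"rotation": [0,0,0]},{"slide": [0,0,0],"rotation": [0,0,0]},{"slide": [0,0,0],"rotation": [0,0,0]},{"slide": [0,0,0],"rotation": [0,0,0]}], "fingers": 1}}

```text
time: 30.28
tool_pos: [0.5844, 0.1768, 0.0962]
tool_rot: [0.0, 0.997, -0.076, -0.0]
contact_force: [-0.7, 0.5, 0.6]
gripper_width: 0.995
```

```bash
python3 ff.py 3; python3 w.py w12|head -1
```

```text
30.4333 F [-0.   -0.53  0.2 ] M [-0.003  0.017 -0.038] p [0.5845 0.1768 0.0963] Ftool [ 0.08  0.53 -0.2 ] std [0.16 0.69 0.7 ] yaw -8.67 z [ 1.e-04  0.e+00 -1.e+00]
30.4833 [0.58446393 0.17676894 0.09632102] -8.66763308767685 [ 9.39871906e-05  2.41080363e-05 -9.99999995e-01] [-0.40784987  0.64547299  0.44156589] [-0.00635593 -0.02322725  0.05367245] [1.71877251e-01 1.36924468e-01 1.75732244e+00 8.09815948e-06
```

View pics/w12.png

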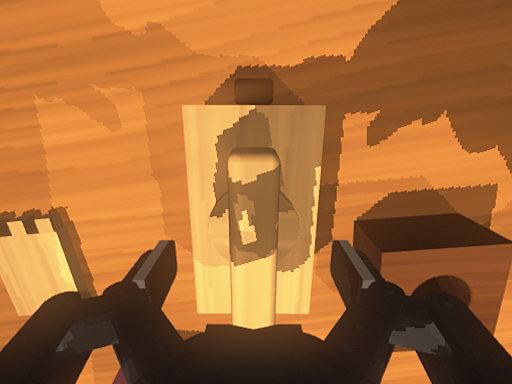

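Free of the gauge, which is still lengthwise. I'll retract straight up.

{"name": "jog_arm", "arguments": {"increments": [{"slide": [0,0,-5],"rotation": [0,0,0]},{"slide": [0,0,-12],"rotation": [0,0,0]},{"slide": [0,0,-20],"rotation": [0,0,0]},{"slide": [0,0,-25],"rotation": [0,0,0]},{"slide": [0,0,-25],"rotation": [0,0,0]},{"slide": [0,0,-25],"rotation": [0,0,0]},{"slide": [0,0,-15],"rotation": [0,0,0]},{"slide": [0,0,0],"rotation": [0,0,0]},{"slide": [0,0,0],"rotation": [0,0,0]},{"slide": [0,0,0],"rotation": [0,0,0]}]}}

```text
time: 31.52
tool_pos: [0.5838, 0.1767, 0.2223]
tool_rot: [0.0, 0.997, -0.076, -0.001]
contact_force: [-0.9, -0.4, 0.4]
gripper_width: 1.002
```

```bash
python3 w.py w13; python3 - <<'E'
from h import *
f=optics.grab_frame("scene"); cv2.imwrite("pics/s13.png",f["frame"])
cv2.imwrite("pics/s13z.png",cv2.resize(f["frame"][150:290,260:400],None,fx=4,fy=4,interpolation=cv2.INTER_CUBIC))
E
```

```text
31.5667 [0.58353224 0.17657261 0.22147782] -8.671304922508748 [-2.78046295e-03 -5.12511921e-04 -9.99996003e-01] [-0.76546551 -0.57855178 -0.67682243] [ 0.02352054 -0.03663383 -0.0200221 ] [ 1.71838117e-01  2.47341778e-02  1.65810649e+00 -2.96990643e-05
  1.46157914e+00  1.89397931e+00]
gauge_handle [([251.3, 190.6], 0.66, array([0.58011132, 0.17892402, 0.104     ])), ([502.7, 251.3], 0.55, array([ 0.46928699, -0.08402365,  0.104     ]))]
handle_end [([253.1, 128.1], 0.87, array([0.64140267, 0.16777017, 0.104     ])), ([252.1, 190.7], 0.52, array([0.5798831 , 0.17813327, 0.104     ]))]
rack_top [([372.0, 232.6], 0.64, array([0.48866366, 0.0397807 , 0.06      ]))]
wide_block_mouth []
```

View pics/w13.png

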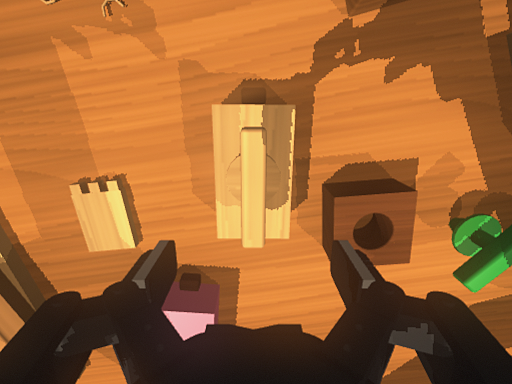

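View pics/s13.png

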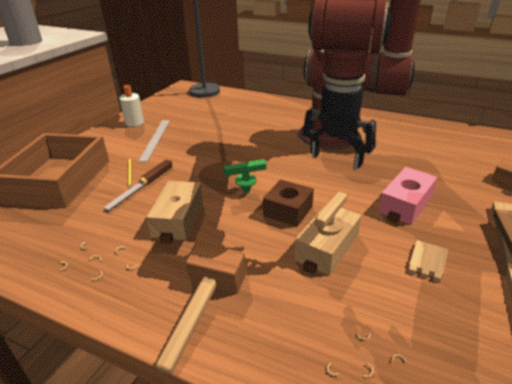

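View pics/s13z.png

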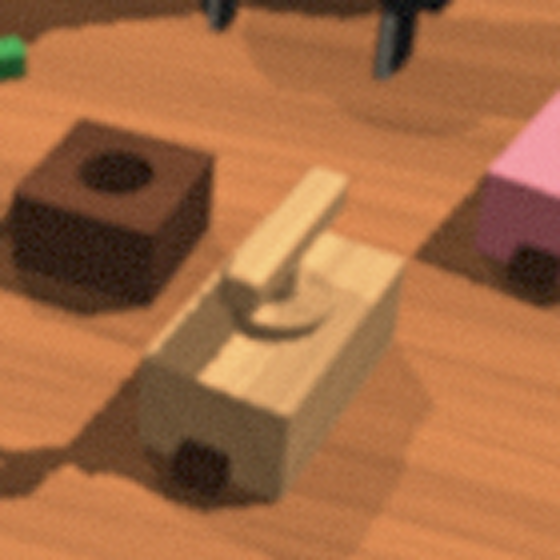

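```bash
python3 -c "
from h import *
manip.job_done(); print(state()['time'])"
```

```text
the job is handed in; nothing more can be done
the job is handed in; nothing more can be done
```

The gauge is standing home in the wide wooden block, upright and lengthwise, and I handed the job in at about 32 s of the 67 s allowed. No verdict was reported.

- **Lift and entry:** I lifted the wooden gauge out of the rack and lowered it into the block whose wide, stepped mouth matches its taper. The green gauge, the pink block and the narrow socket were never touched.
- **Home by feel:** I centred it by cancelling the sideways force. It stopped with the handle centre about 49 mm above the mouth, within the expected 47–52 mm, and did not go further as I pressed.
- **Press:** the wrist read about 8–10 N, settling near 10 N from the end of the anticlockwise turn onward. Adding the gauge's weight (about 1.6 N), the socket carried roughly 9.5–11.5 N. No reading went above 10.7 N, though I only read the force at stops, not continuously during the turns.
- **Rocking:** about 30.5° anticlockwise, then about 30.5° clockwise, then back to lengthwise. The handle did not slip in the pads and turned freely. Readings showed up to about 2.3 N sideways while rocking, 3.7 N while centring, and about 2.8 N while easing off.
- **Last checks:** the wrist and scene pictures show the gauge upright and lengthwise, the other things where they were, and the open gripper about 0.1 m above it. Sideways force and moment read near zero after release.

**Disagreements:** the cameras differed by 2–3 mm on where the mouth was, which I settled by feel. The block's angle estimates spread from about −7.6° to −9.1°, and I set the handle at −8.7°.

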